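Push the tube rack down the scanner's loading lane

ROBOT

A 6-joint arm with a two-finger parallel gripper is mounted at the origin on the work surface. World frame = base frame: x ahead of the robot, y to its left, z up, the work surface at z = 0. Lengths are in mm, angles in rad, forces in N, time in s.
With the tool pointing down it reaches from about 325 to 1000 mm from the base axis. Payload 5.1 kg.
Tool frame: the origin (TCP) lies on the centre line of the jaws, within the pads' length; the fingertips stand 8 mm ahead of it and the grasp point (between the pads) lies 11 mm behind it (robot.nose_length is the distance from the TCP to the fingertips, in mm); z points along the fingers, y is the line along which they close (so a half turn about z gives the same grasp; the last joint's range is limited). The gripper opens to 85 mm and grips with 20 to 120 N. Pads are 22 mm wide; open, the fingers measure 114 mm over their backs; the gripper's body (76 mm by 85 mm) begins 54 mm behind the grasp point. The pads swing forward as they close: fully open they stand 13 mm farther back than shut.
Start: joints at [1.067, 0.124, 1.65, -0, 1.367, -0.083], TCP at [265.538, 593.274, 239.322] pointing down, gripper open.
Joint ranges: [-2.61, 2.61], [-1.02, 2.33], [0.03, 2.71], [-1.35, 4.49], [0.32, 2.68], [-2.91, 2.91]. Speed limits (rad/s): [2.57, 2.57, 3.14, 3.14, 3.14, 3.14].

INTERFACE

Orientations are given as a unit quaternion [w, x, y, z].
In Python, from rig import robot, imaging, job_done gives the robot as it stands. The module is installed in compiled form; this text tells all that it offers.
- The arm moves only by the tool servo_tool, never from a script. Its argument "moves" is a list of rows, each an object with "hand": the finger opening in m, from 0 to 0.0854; "slide": the shift along the world's x, y, z in m, a list of three; "rot": the turn, a rotation vector about the world's x, y, z in rad, a list of three. In form: [{"hand": hand, "slide": [x, y, z], "rot": [ax, ay, az]}, ...]. A call has 1 to 10 rows; each row is the pose to reach, as a shift and turn from the pose commanded when the call began; what a row does not reach only later rows make up. A row lasts 1/10 s, in which the tool goes at most 50 mm and 8.59 degrees, less where a joint would pass 70% of its speed; a pose out of reach is approached as far as the arm can. A call with a gripper value outside its range is refused whole. The fingers move at their own pace and stop on an object; the grip force is fixed at half the most. Time passes only in rows, so rows that repeat a pose let the fingers close. It gives the time, the measured TCP pose, the force, the opening and the grip force at its end, in the units of the state.
- robot.observe(): the state, without advancing time (a new reading comes with each control period).
- imaging.capture(name): name is "scene" or "top"; returns the picture (480x640x3 uint8, red, green, blue); there is no depth.
- imaging.camera_info(name): a dict with "fx", "fy", "cx", "cy" (pixels), "D" ([k1, k2, p1, p2, k3] as OpenCV has them; the pictures are not rectified), "origin" and "orientation" of the camera in the world. Camera axes: x right, y up, looking along -z (the intrinsics and any distortion apply to the point x, -y, -z); pixel columns grow to the right and rows downward; lengths in mm; the calibration is good to about 2 mm. A picture is of the moment at which its call begins. camera_info takes no time and is no camera call.
- job_done(): hands the job in; it is judged then, once.
The state is a dict: "t": time; "q": joint angles; "dq": joint speeds; "tau": joint torques, N m; "position": TCP position; "tcp_rot": TCP orientation; "contact_force": force on the tool from outside, world axes, zero at the start; "torque": the same for the moment, N m; "opening": finger opening in mm; "grasp_force": force on a finger pad.
Only numpy, scipy, OpenCV 4.12 (cv2) and the standard library are available. Lean on these libraries where they do the work, as an engineer would, in place of code of your own. Each camera call takes 0.05 s, during which the arm holds its last target. There are 200 camera calls.

TASK

Push the green tube rack down the lane between the two orange guide rails until it sits square and fully home against the black rubber stop, without ramming it. It may stand askew or off-centre at first, so line it up by pushing: neither the rack nor the robot may touch either rail, even lightly. Only push the rack, never lift, tip or carry it, keep off its tubes, and leave the jar, the tip box and the swab pot where they stand.

Things in the scene. Friction and masses are not known exactly. Their poses are not given: they have to be found in the camera images.
- track: Fixed loading track of a tube scanner: grey plate 350 (x) by 200 (y) by 6 mm thick on the bench. Origin: on the bench (underside of the plate), mid-width, under the mouth of the lane. x points down the lane, from mouth to stop; y to the left of that; z up. The plate spans x = -160 to 190 mm; where x < 0 it is open, without rails, and the rack starts there. Place and heading vary.
- lane_mouth (a point): Point on the upper face of the plate, mid-way between the near ends of the two rails. Axes as the track's.
- lane_end (a point): Point at the foot of the stop's near face, on the centre line of the lane, on the upper face of the plate; 170 mm along the lane from lane_mouth. Axes as the track's. From 21 to 106 mm beyond it stands the scanner's fixed white and teal housing, 180 wide, its top 61 mm over the bench.
- rail_left: Orange guide rail on the left (+y) side of the lane, fixed to the track: 170 long (x) by 8 wide (y) by 20 mm high over the plate (top 26 mm over the bench). Origin: centre of its underside, on the plate. The inner faces of the two rails are 110 mm apart, so that the 90 mm wide rack, centred and square, has 10 mm to spare on each side.
- rail_right: The same rail on the right (-y) side of the lane.
- stop: Black rubber stop bar across the end of the lane, 20 thick (x) by 100 wide (y) by 20 mm high over the plate, fixed and hard. Origin: foot of its near face, mid-width, on the plate.
- rack: Loose green tube rack, a closed block 100 (x) by 90 (y) by 55 mm high with plain upright sides, 0.25 to 0.55 kg; slides on the plate under a few newtons and stays where left. Origin: centre of its underside. At the start all of it is short of the mouth, x roughly down the lane (up to 10 degrees askew, 25 mm off the centre line). Home, its origin is 50 mm short of the stop's face.
- rack_center (a point): Centre of the rack's block, 27.5 mm over its underside. Axes as the rack's. A face of the rack that is being pushed also clings to the fingers by friction and mostly follows them sideways.
- tubes: Five capped tubes, fixed in the far (+x) half of the rack, red and purple caps 14 mm across rising 16 mm above the rack's top. Origin: centre of the rack's top face. Not to be touched.
- jar: Bystander, loose: specimen jar 48 mm across, 65 mm high, with yellow cap, on the bench beside the track. Origin: centre of its underside.
- tip_box: Bystander, loose: blue and white pipette tip box 65 by 50 by 49 mm high. Origin: centre of its underside.
- swab_pot: Bystander, loose: clear pot 52 mm across and 55 mm high, with wooden sticks that reach 85 mm high. Origin: centre of its underside.
Things that resemble listed ones, but are neither listed nor needed, are in the scene too. There is more than one size of the rack; the job needs the largest.

How it is judged:
By the outcome, as a careful person would: the job done as asked, in the order asked, and still so for the second after the job is handed in, with the robot touching nothing.
It also fails if it takes over 61 s, if anything falls off the work surface, if the arm or the gripper's body presses on something with over 40 N, if the wrist force passes 120 N, or if a joint passes its speed limit or range.

## Working session

There is one attempt and no reset: what is moved stays moved. The work goes in short steps, Python scripts to look and compute and a tool call to move; the robot and the scene stay as the last step left them, time stands still between calls to the robot, and variables do not carry over. Pictures are saved under pics/ and viewed, at most 10 in all, crops included, and the job is handed in when it is done.

Besides the shell and the picture viewer there is one more tool, called after "Request:" as name(argument=value, ...) on one line, values as JSON. servo_tool: Moves the arm, as the interface text tells. Its arguments: {"type":"object","properties":{"moves":{"type":"array","items":{"type":"object","properties":{"hand":{"type":"number"},"slide":{"type":"array","items":{"type":"number"}},"rot":{"type":"array","items":{"type":"number"}}}}}},"required":["moves"]}

```bash
mkdir -p pics
python3 - <<'E'
from rig import robot, imaging
import cv2
for n in("top","scene"):
    im=imaging.capture(n); cv2.imwrite(f"pics/{n}0.png",im[:,:,::-1]); print(n,imaging.camera_info(n))
s=robot.observe(); print(s["t"],s["position"],s["tcp_rot"],s["opening"])
E
```

```text
top {'fx': 619.8866688601571, 'fy': 619.8866688601571, 'cx': 322.4928688632629, 'cy': 239.63911305849288, 'D': array([-0.15564178,  0.        ,  0.        ,  0.        ,  0.        ]), 'origin': array([ 321.4251218 ,    6.54392441, 1366.4288341 ]), 'orientation': array([-0.70290145, -0.05884561,  0.05287345,  0.70687421])}
scene {'fx': 544.195665337549, 'fy': 544.195665337549, 'cx': 316.4105242848869, 'cy': 243.47244676012215, 'D': array([0.04421121, 0.        , 0.        , 0.        , 0.        ]), 'origin': array([1068.59079531,  698.25132313,  903.04060299]), 'orientation': array([0.29765732, 0.12661472, 0.36414355, 0.87336608])}
0.1 [265.29876889 592.80122716 238.16121518] [-2.64770021e-04  2.08861104e-01  9.77944844e-01 -9.22760376e-04] 85.81403653188637
```

View pics/top0.png

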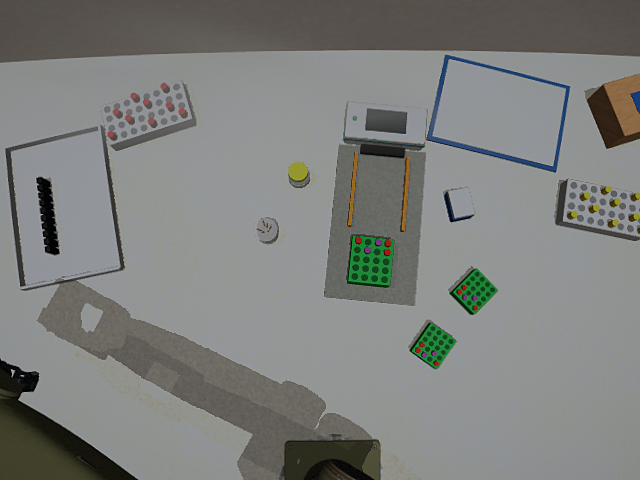

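View pics/scene0.png

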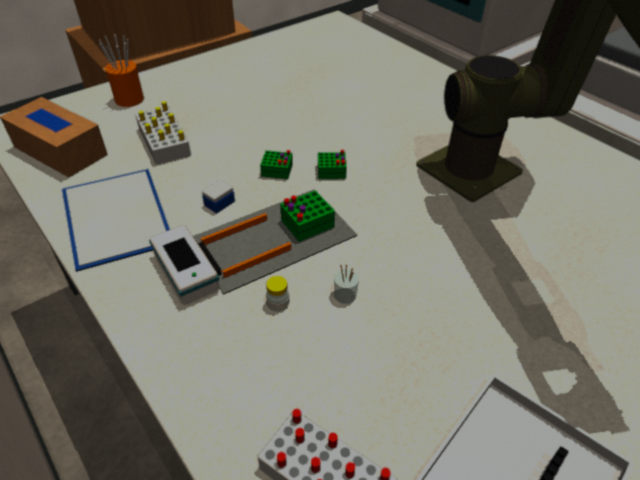

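The candidates are three green racks in the top view: (371,260), which is the largest and stands on the plate, and two smaller ones at (473,290) and (433,344). I choose (371,260). The rails run (353,155)-(350,226) and (406,158)-(403,230), and the stop is at (382,152).

```bash
cat > h.py <<'E'
import numpy as np, cv2
from scipy.spatial.transform import Rotation as R
from rig import robot, imaging
def rays(n,px):
    c=imaging.camera_info(n); K=np.array([[c['fx'],0,c['cx']],[0,c['fy'],c['cy']],[0,0,1]])
    u=cv2.undistortPoints(np.float64(px).reshape(-1,1,2),K,c['D']).reshape(-1,2)
    w,x,y,z=c['orientation']; d=np.c_[u[:,0],-u[:,1],-np.ones(len(u))]
    return c['origin'],R.from_quat([x,y,z,w]).apply(d)
def onplane(n,px,z):
    o,d=rays(n,px); return o+d*((z-o[2])/d[:,2])[:,None]
def project(n,P):
    c=imaging.camera_info(n); K=np.array([[c['fx'],0,c['cx']],[0,c['fy'],c['cy']],[0,0,1]])
    w,x,y,z=c['orientation']; p=R.from_quat([x,y,z,w]).inv().apply(np.atleast_2d(P)-c['origin'])*[1,-1,-1]
    return cv2.projectPoints(p,np.zeros(3),np.zeros(3),K,c['D'])[0].reshape(-1,2)
def blobs(im,lo,hi,amin,roi=(300,100,440,310)):
    h=cv2.cvtColor(im,cv2.COLOR_RGB2HSV); m=cv2.inRange(h,lo,hi)
    k=np.zeros_like(m); x0,y0,x1,y1=roi; k[y0:y1,x0:x1]=255
    cs=cv2.findContours(m&k,cv2.RETR_EXTERNAL,cv2.CHAIN_APPROX_NONE)[0]
    return [c for c in cs if cv2.contourArea(c)>amin]
def rect(n,c,z):
    P=onplane(n,c.reshape(-1,2),z)[:,:2]; return cv2.minAreaRect(P.astype(np.float32))
E
python3 - <<'E'
from h import *
im=imaging.capture("top")
cv2.imwrite("pics/crop1.png",cv2.resize(im[130:310,310:440,::-1],None,fx=4.4*.75,fy=3.3,interpolation=cv2.INTER_CUBIC))
for c in blobs(im,(8,120,80),(22,255,255),80): print("rail",rect("top",c,26),cv2.boundingRect(c))
for c in blobs(im,(45,90,40),(80,255,255),300): print("rack",rect("top",c,61),cv2.boundingRect(c))
for c in blobs(im,(0,0,0),(180,255,45),100,(340,140,425,165)): print("stop",rect("top",c,26),cv2.boundingRect(c))
E
```

```text
rail ((637.9170532226562, -167.11947631835938), (9.563347816467285, 169.76348876953125), 84.21342468261719) (401, 157, 9, 75)
rail ((649.7067260742188, -50.18678665161133), (7.951449871063232, 170.37232971191406), 84.0468521118164) (348, 152, 10, 75)
rack ((483.3551330566406, -84.5626220703125), (90.63573455810547, 104.9231185913086), 83.62594604492188) (347, 235, 47, 53)
stop ((737.6317138671875, -117.48245239257812), (99.49730682373047, 23.84108543395996), 84.40120697021484) (360, 144, 45, 14)
```

View pics/crop1.png

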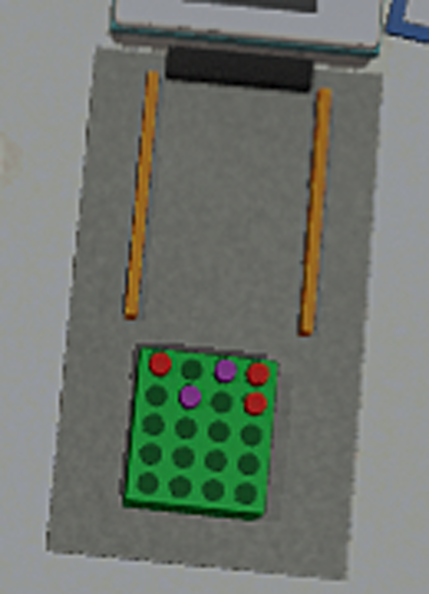

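The crop shows the chosen rack with five caps, red and purple, at its far end. It stands nearly square but left of the lane centre. The fits put the lane heading at about -5.8° and the rack about 7.7 mm left, 0.6° askew. I'll first push it sideways with both fingers on its left face, then push from behind.

Request:
servo_tool(moves=[{"hand": 0.06,"slide": [0.228,-0.602,0],"rot": [0,0,-1.251]},{"hand": 0.06,"slide": [0.228,-0.602,0],"rot": [0,0,-1.251]},{"hand": 0.06,"slide": [0.228,-0.602,0],"rot": [0,0,-1.251]},{"hand": 0.06,"slide": [0.228,-0.602,0],"rot": [0,0,-1.251]},{"hand": 0.06,"slide": [0.228,-0.602,0],"rot": [0,0,-1.251]},{"hand": 0.06,"slide": [0.228,-0.602,0],"rot": [0,0,-1.251]},{"hand": 0.06,"slide": [0.228,-0.602,0],"rot": [0,0,-1.251]},{"hand": 0.06,"slide": [0.228,-0.602,0],"rot": [0,0,-1.251]},{"hand": 0.06,"slide": [0.228,-0.602,0],"rot": [0,0,-1.251]},{"hand": 0.06,"slide": [0.228,-0.602,0],"rot": [0,0,-1.251]}])

```text
t: 1.15
position: [442.7, 123.7, 239.3]
tcp_rot: [0.0, 0.742, 0.67, 0.0]
contact_force: [0.2, 0.4, -0.8]
opening: 59.7
grasp_force: 0.0
```

Request:
servo_tool(moves=[{"hand": 0.06,"slide": [0.05,-0.132,0],"rot": [0,0,0]},{"hand": 0.06,"slide": [0.05,-0.132,0],"rot": [0,0,0]},{"hand": 0.06,"slide": [0.05,-0.132,0],"rot": [0,0,0]},{"hand": 0.06,"slide": [0.05,-0.132,0],"rot": [0,0,0]},{"hand": 0.06,"slide": [0.05,-0.132,0],"rot": [0,0,0]}])

```text
t: 1.65
position: [492.5, -7.0, 238.9]
tcp_rot: [-0.001, 0.743, 0.67, -0.0]
contact_force: [-0.5, 0.2, 0.1]
opening: 59.9
grasp_force: 0.0
```

```bash
cat > look.py <<'E'
from h import *
import sys
# lane frame, origin = mouth
o=np.array([559.2,-100.05]); a=np.deg2rad(-5.8); X=np.array([np.cos(a),np.sin(a)]); Y=np.array([-X[1],X[0]])
s=robot.observe(); p=s["position"][:2]-o
print("t",round(s["t"],2),"tcp",s["position"].round(1),"lane",(p@X).round(1),(p@Y).round(1),"F",s["contact_force"].round(1),"open",round(s["opening"],1))
im=imaging.capture("top")
if len(sys.argv)>1: cv2.imwrite(sys.argv[1],cv2.resize(im[120:320,270:450,::-1],None,fx=3,fy=3,interpolation=cv2.INTER_CUBIC))
for c in blobs(im,(45,90,40),(80,255,255),300):
    # top face only: brighter green
    q=(onplane("top",c.reshape(-1,2),61)[:,:2]-o)@np.c_[X,Y]
    r=cv2.minAreaRect(q.astype(np.float32)); print("rack lane",r)
    # right side (y-) edge line and front edge (both occluding top edges), fitted robustly
    for nm,k,v in(("left",1,q[:,1].max()),("right",1,q[:,1].min()),("front",0,q[:,0].max())):
        e=q[abs(q[:,k]-v)<5]; j=1-k; m=abs(e[:,j]-np.median(e[:,j]))<38; e=e[m]
        f=cv2.fitLine(e.astype(np.float32),cv2.DIST_HUBER,0,.01,.01).ravel()
        ang=np.degrees(np.arctan(f[1]/f[0] if k else -f[0]/f[1])); print(nm,"pos",round(float(f[2+k]),1),"deg",round(float(ang),2),len(e))
E
python3 look.py pics/c2.png
```

```text
t 1.65 tcp [492.5  -7.  238.9] lane -75.8 85.8 F [-0.5  0.2  0.1] open 59.9
rack lane ((-83.10993194580078, 40.276588439941406), (24.169239044189453, 85.89804077148438), 88.37226867675781)
left pos 51.3 deg -1.1 35
right pos 29.7 deg -0.9 40
front pos -43.0 deg -85.05 5
rack lane ((-77.32200622558594, -19.02145004272461), (37.102561950683594, 104.53890228271484), 89.42594146728516)
left pos -1.5 deg -0.49 35
right pos -36.7 deg -0.99 35
front pos -26.3 deg -0.19 22
```

View pics/c2.png

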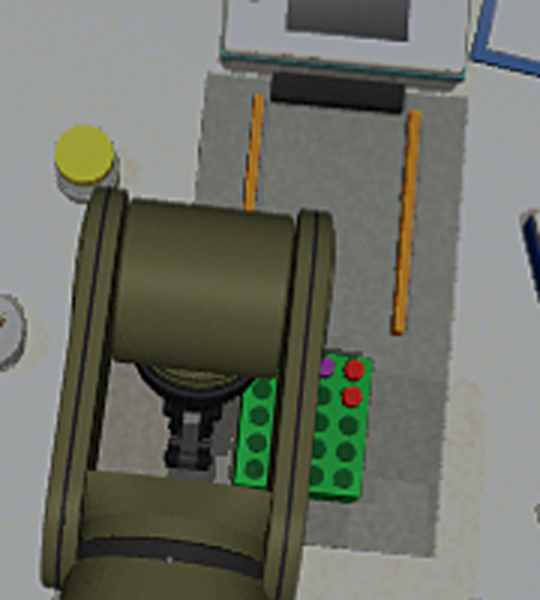

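The gripper is above the gap left of the rack, and the rack's right edge is still visible at px (365,430). It measures about 8 mm left, about -0.9°. Next I descend.

Request:
servo_tool(moves=[{"hand": 0.06,"slide": [0,0,-0.05],"rot": [0,0,0]},{"hand": 0.06,"slide": [0,0,-0.1],"rot": [0,0,0]},{"hand": 0.06,"slide": [0,0,-0.15],"rot": [0,0,0]},{"hand": 0.06,"slide": [0,0,-0.19],"rot": [0,0,0]},{"hand": 0.06,"slide": [0,0,-0.206],"rot": [0,0,0]},{"hand": 0.06,"slide": [0,0,-0.206],"rot": [0,0,0]}])

```text
t: 2.3
position: [489.3, -4.4, 29.9]
tcp_rot: [-0.003, 0.741, 0.671, -0.002]
contact_force: [-0.3, -0.1, -0.3]
opening: 60.0
grasp_force: 0.0
```

Request:
servo_tool(moves=[{"hand": 0.06,"slide": [-0.0005,-0.005,0],"rot": [0,0,0]},{"hand": 0.06,"slide": [-0.001,-0.01,0],"rot": [0,0,0]},{"hand": 0.06,"slide": [-0.0015,-0.015,0],"rot": [0,0,0]},{"hand": 0.06,"slide": [-0.0018,-0.018,0],"rot": [0,0,0]},{"hand": 0.06,"slide": [-0.002,-0.02,0],"rot": [0,0,0]},{"hand": 0.06,"slide": [-0.0022,-0.022,0],"rot": [0,0,0]},{"hand": 0.06,"slide": [-0.0024,-0.024,0],"rot": [0,0,0]},{"hand": 0.06,"slide": [-0.0026,-0.026,0],"rot": [0,0,0]},{"hand": 0.06,"slide": [-0.0028,-0.028,0],"rot": [0,0,0]},{"hand": 0.06,"slide": [-0.0028,-0.028,0],"rot": [0,0,0]}])

```text
t: 3.3
position: [490.1, -34.3, 33.5]
tcp_rot: [0.0, 0.742, 0.671, 0.0]
contact_force: [0.3, 3.1, 2.2]
opening: 60.0
grasp_force: 1.6
```

```bash
python3 look.py
```

```text
t 3.3 tcp [490.1 -34.3  33.5] lane -75.4 58.4 F [0.3 3.1 2.2] open 60.0
rack lane ((-76.27364349365234, -31.071409225463867), (25.253841400146484, 104.35969543457031), 88.43632507324219)
left pos -19.3 deg -2.36 35
right pos -41.7 deg 0.59 37
front pos -25.9 deg 5.5 18
```

Request:
servo_tool(moves=[{"hand": 0.06,"slide": [-0.0001,-0.001,0],"rot": [0,0,0]},{"hand": 0.06,"slide": [-0.0002,-0.002,0],"rot": [0,0,0]},{"hand": 0.06,"slide": [-0.0003,-0.003,0],"rot": [0,0,0]},{"hand": 0.06,"slide": [-0.0003,-0.0033,0],"rot": [0,0,0]},{"hand": 0.06,"slide": [-0.0003,-0.0033,0],"rot": [0,0,0]}])

```text
t: 3.85
position: [489.7, -37.6, 33.5]
tcp_rot: [0.0, 0.742, 0.67, 0.0]
contact_force: [0.2, 4.4, 2.6]
opening: 60.0
grasp_force: 2.2
```

```bash
python3 look.py
```

```text
t 3.85 tcp [489.7 -37.6  33.5] lane -75.4 55.1 F [0.2 4.4 2.6] open 60.0
rack lane ((-76.54048156738281, -34.79065704345703), (24.756813049316406, 104.16768646240234), 88.43521881103516)
left pos -23.2 deg -1.64 38
right pos -44.9 deg 0.25 38
front pos -25.8 deg 2.09 19
```

Request:
servo_tool(moves=[{"hand": 0.06,"slide": [0.001,0.012,0],"rot": [0,0,0]},{"hand": 0.06,"slide": [0.003,0.03,0],"rot": [0,0,0]},{"hand": 0.06,"slide": [0.003,0.03,0.04],"rot": [0,0,0]},{"hand": 0.06,"slide": [0.003,0.03,0.08],"rot": [0,0,0]},{"hand": 0.06,"slide": [0.003,0.03,0.12],"rot": [0,0,0]},{"hand": 0.06,"slide": [-0.015,0.015,0.12],"rot": [0,0,0.14]},{"hand": 0.06,"slide": [-0.033,0,0.12],"rot": [0,0,0.28]},{"hand": 0.06,"slide": [-0.051,-0.015,0.12],"rot": [0,0,0.42]},{"hand": 0.06,"slide": [-0.07,-0.03,0.12],"rot": [0,0,0.56]},{"hand": 0.06,"slide": [-0.088,-0.046,0.12],"rot": [0,0,0.7]}])

```text
t: 4.9
position: [400.0, -83.9, 152.4]
tcp_rot: [-0.001, 0.464, 0.886, -0.001]
contact_force: [0.1, -0.6, -0.3]
opening: 59.9
grasp_force: 0.0
```

Request:
servo_tool(moves=[{"hand": 0.06,"slide": [0,0,0],"rot": [0,0,0.14]},{"hand": 0.06,"slide": [0,0,0],"rot": [0,0,0.28]},{"hand": 0.06,"slide": [0,0,0],"rot": [0,0,0.42]},{"hand": 0.06,"slide": [0,0,0],"rot": [0,0,0.56]},{"hand": 0.06,"slide": [0,0,0],"rot": [0,0,0.7]},{"hand": 0.06,"slide": [0,0,0],"rot": [0,0,0.84]},{"hand": 0.06,"slide": [0,0,0],"rot": [0,0,0.871]},{"hand": 0.06,"slide": [0,0,0],"rot": [0,0,0.871]}])

```text
t: 5.7
position: [400.9, -83.5, 152.5]
tcp_rot: [-0.001, 0.05, 0.999, -0.0]
contact_force: [-0.1, 0.3, -0.0]
opening: 59.8
grasp_force: 0.0
```

```bash
python3 look.py pics/c3.png
```

```text
t 5.7 tcp [400.9 -83.5 152.5] lane -159.1 0.5 F [-0.1  0.3 -0. ] open 59.8
rack lane ((-50.59807205200195, 0.20254135131835938), (55.88620376586914, 94.32390594482422), 5.439967632293701)
left pos 42.5 deg -0.12 34
right pos -44.9 deg -0.17 25
front pos -25.4 deg -0.0 35
```

View pics/c3.png

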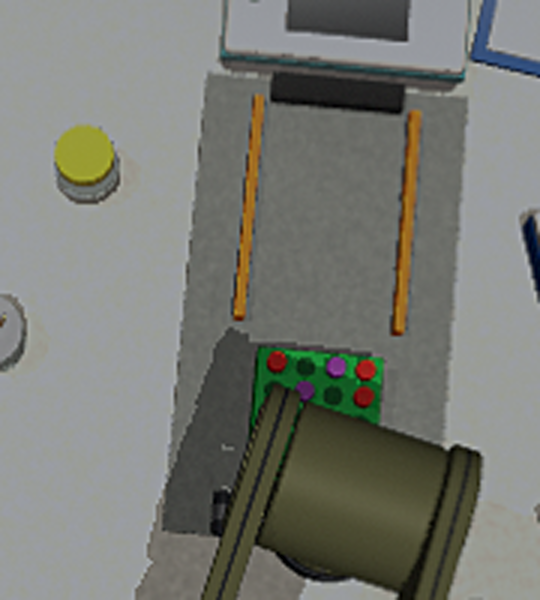

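The rack is now square (about 0°), with its front edge at px (258,348)-(383,357), centred within about 1 mm. I'll descend behind it with the fingertips above rail height.

Request:
servo_tool(moves=[{"hand": 0.06,"slide": [0,0,-0.04],"rot": [0,0,0]},{"hand": 0.06,"slide": [0,0,-0.08],"rot": [0,0,0]},{"hand": 0.06,"slide": [0,0,-0.112],"rot": [0,0,0]},{"hand": 0.06,"slide": [0,0,-0.112],"rot": [0,0,0]},{"hand": 0.06,"slide": [0.006,-0.0006,-0.112],"rot": [0,0,0]},{"hand": 0.06,"slide": [0.012,-0.0012,-0.112],"rot": [0,0,0]},{"hand": 0.06,"slide": [0.017,-0.0017,-0.112],"rot": [0,0,0]},{"hand": 0.06,"slide": [0.02,-0.002,-0.112],"rot": [0,0,0]},{"hand": 0.06,"slide": [0.023,-0.0023,-0.112],"rot": [0,0,0]},{"hand": 0.06,"slide": [0.026,-0.0026,-0.112],"rot": [0,0,0]}])

```text
t: 6.75
position: [427.0, -86.2, 41.5]
tcp_rot: [-0.001, 0.05, 0.999, 0.0]
contact_force: [-4.4, 0.3, 2.9]
opening: 60.1
grasp_force: 2.4
```

Request:
servo_tool(moves=[{"hand": 0.06,"slide": [0.003,-0.0003,0],"rot": [0,0,0]},{"hand": 0.06,"slide": [0.006,-0.0006,0],"rot": [0,0,0]},{"hand": 0.06,"slide": [0.01,-0.001,0],"rot": [0,0,0]},{"hand": 0.06,"slide": [0.014,-0.0014,0],"rot": [0,0,0]},{"hand": 0.06,"slide": [0.017,-0.0017,0],"rot": [0,0,0]},{"hand": 0.06,"slide": [0.02,-0.002,0],"rot": [0,0,0]},{"hand": 0.06,"slide": [0.02,-0.002,0],"rot": [0,0,0]}])

```text
t: 7.45
position: [448.2, -88.3, 41.3]
tcp_rot: [0.001, 0.05, 0.999, -0.0]
contact_force: [-0.5, 0.3, -0.9]
opening: 59.8
grasp_force: 0.3
```

```bash
python3 look.py
```

```text
t 7.45 tcp [448.2 -88.3  41.3] lane -111.6 0.5 F [-0.5  0.3 -0.9] open 59.8
rack lane ((-24.940921783447266, -0.23491668701171875), (47.25078201293945, 91.31050872802734), 0.18076111376285553)
left pos 42.9 deg -4.32 16
right pos -44.2 deg -2.8 24
front pos -2.5 deg 0.26 43
```

Request:
servo_tool(moves=[{"hand": 0.06,"slide": [0.003,-0.0003,0],"rot": [0,0,0]},{"hand": 0.06,"slide": [0.008,-0.0008,0],"rot": [0,0,0]},{"hand": 0.06,"slide": [0.015,-0.0015,0],"rot": [0,0,0]},{"hand": 0.06,"slide": [0.022,-0.0021,0],"rot": [0,0,0]},{"hand": 0.06,"slide": [0.029,-0.0028,0],"rot": [0,0,0]},{"hand": 0.06,"slide": [0.036,-0.0035,0],"rot": [0,0,0]},{"hand": 0.06,"slide": [0.043,-0.0042,0],"rot": [0,0,0]},{"hand": 0.06,"slide": [0.048,-0.0047,0],"rot": [0,0,0]},{"hand": 0.06,"slide": [0.05,-0.0049,0],"rot": [0,0,0]},{"hand": 0.06,"slide": [0.05,-0.0049,0],"rot": [0,0,0]}])

```text
t: 8.5
position: [498.2, -93.2, 41.5]
tcp_rot: [0.001, 0.05, 0.999, -0.0]
contact_force: [-0.2, 0.1, -0.3]
opening: 60.0
grasp_force: 0.2
```

```bash
python3 look.py pics/c4.png
```

```text
t 8.5 tcp [498.2 -93.2  41.5] lane -61.3 0.6 F [-0.2  0.1 -0.3] open 60.0
```

View pics/c4.png

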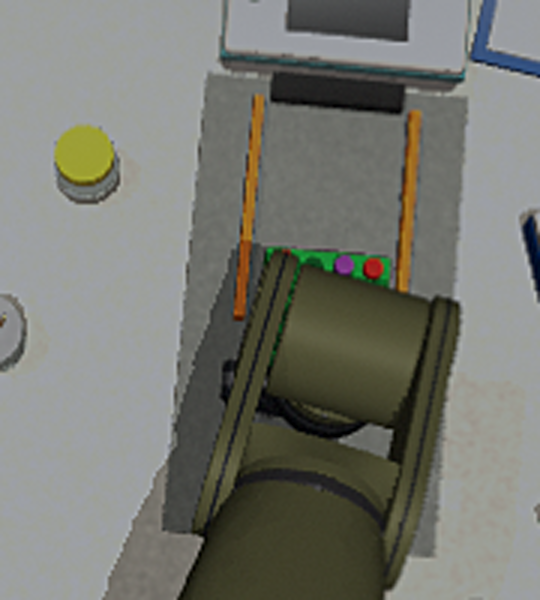

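The front edge of the rack is now in the lane at px (266,248)-(391,258), and the arm hides the rest. I'll measure the gaps to the rails directly, in metric.

```bash
cat > gap.py <<'E'
from h import *
o=np.array([559.2,-100.05]); a=np.deg2rad(-5.8); X=np.array([np.cos(a),np.sin(a)]); Y=np.array([-X[1],X[0]]); T=np.c_[X,Y]
s=robot.observe(); p=(s["position"][:2]-o)@T; print("t",round(s["t"],2),"tcp lane",p.round(1),"z",s["position"][2].round(1),"F",s["contact_force"].round(1))
im=imaging.capture("top"); h=cv2.cvtColor(im,cv2.COLOR_RGB2HSV)
def pts(lo,hi,z):
    m=cv2.inRange(h,lo,hi); m[:100]=0; m[310:]=0; m[:,:300]=0; m[:,440:]=0
    v,u=np.nonzero(m); return (onplane("top",np.c_[u,v],z)[:,:2]-o)@T
g=pts((45,90,40),(80,255,255),61); g=g[abs(g[:,1])<60]; f=np.percentile(g[:,0],99.5)
row=g[g[:,0]>f-14]; print("front",f.round(1),"y",row[:,1].min().round(1),row[:,1].max().round(1))
L=[]
for b in range(-30,31,10):
    e=g[abs(g[:,1]-b)<5]; L.append((b,e[:,0].max() if len(e) else np.nan))
L=np.array(L); L=L[L[:,1]>f-8]; print("yaw deg",(-np.degrees(np.arctan(np.polyfit(L[:,0],L[:,1],1)[0]))).round(2))
r=pts((5,120,60),(22,255,255),26)
for sg in(1,-1):
    e=r[(abs(r[:,1]-sg*59)<15)&(r[:,0]<168)&(r[:,0]>f+5)]
    print("rail",sg,"y",np.percentile(e[:,1],[3,50,97]).round(1),"slope",np.degrees(np.polyfit(e[:,0],e[:,1],1)[0]).round(2))
k=pts((0,0,0),(180,255,45),26); k=k[(abs(k[:,1])<35)&(k[:,0]>150)&(k[:,0]<200)]; print("stop near",np.percentile(k[:,0],[1,5,95]).round(1))
E
python3 gap.py
```

```text
t 8.55 tcp lane [-61.3   0.6] z 41.6 F [0.2 0.6 1.1]
front 48.9 y -44.4 43.1
yaw deg -0.2
rail 1 y [55.1 59.  62.9] slope -0.15
rail -1 y [-62.7 -58.4 -54.1] slope -0.02
stop near [167.6 168.5 189.7]
```

Request:
servo_tool(moves=[{"hand": 0.06,"slide": [0.003,-0.0003,0],"rot": [0,0,0]},{"hand": 0.06,"slide": [0.008,-0.0008,0],"rot": [0,0,0]},{"hand": 0.06,"slide": [0.015,-0.0015,0],"rot": [0,0,0]},{"hand": 0.06,"slide": [0.023,-0.0023,0],"rot": [0,0,0]},{"hand": 0.06,"slide": [0.031,-0.0031,0],"rot": [0,0,0]},{"hand": 0.06,"slide": [0.039,-0.0039,0],"rot": [0,0,0]},{"hand": 0.06,"slide": [0.047,-0.0047,0],"rot": [0,0,0]},{"hand": 0.06,"slide": [0.053,-0.0053,0],"rot": [0,0,0]},{"hand": 0.06,"slide": [0.056,-0.0056,0],"rot": [0,0,0]},{"hand": 0.06,"slide": [0.058,-0.0058,0],"rot": [0,0,0]}])

```text
t: 9.6
position: [555.7, -98.9, 41.4]
tcp_rot: [-0.0, 0.05, 0.999, 0.0]
contact_force: [-4.5, 0.5, 3.6]
opening: 59.9
grasp_force: 2.4
```

```bash
python3 gap.py
```

```text
t 9.6 tcp lane [-3.6  0.8] z 41.4 F [-4.5  0.5  3.6]
front 106.2 y -44.1 24.1
yaw deg 0.3
rail 1 y [55.  58.9 62.9] slope -0.34
rail -1 y [-62.6 -58.4 -54.4] slope 0.38
stop near [167.6 168.5 189.6]
```

Request:
servo_tool(moves=[{"hand": 0.06,"slide": [0.003,-0.0003,0],"rot": [0,0,0]},{"hand": 0.06,"slide": [0.008,-0.0008,0],"rot": [0,0,0]},{"hand": 0.06,"slide": [0.015,-0.0015,0],"rot": [0,0,0]},{"hand": 0.06,"slide": [0.022,-0.0022,0],"rot": [0,0,0]},{"hand": 0.06,"slide": [0.029,-0.0029,0],"rot": [0,0,0]},{"hand": 0.06,"slide": [0.036,-0.0036,0],"rot": [0,0,0]},{"hand": 0.06,"slide": [0.042,-0.0042,0],"rot": [0,0,0]},{"hand": 0.06,"slide": [0.047,-0.0047,0],"rot": [0,0,0]},{"hand": 0.06,"slide": [0.05,-0.005,0],"rot": [0,0,0]},{"hand": 0.06,"slide": [0.052,-0.0052,0],"rot": [0,0,0]}])

```text
t: 10.65
position: [607.7, -104.1, 41.2]
tcp_rot: [-0.0, 0.05, 0.999, 0.0]
contact_force: [-2.2, -0.1, 0.3]
opening: 59.7
grasp_force: 1.4
```

```bash
python3 gap.py
```

```text
t 10.65 tcp lane [48.7  0.9] z 41.2 F [-2.2 -0.1  0.3]
front 157.5 y 23.8 24.0
yaw deg -75.79
rail 1 y [55.8 59.3 62.8] slope -4.53gap.py:13: RankWarning: Polyfit may be poorly conditioned
  L=np.array(L); L=L[L[:,1]>f-8]; print("yaw deg",(-np.degrees(np.arctan(np.polyfit(L[:,0],L[:,1],1)[0]))).round(2))
Traceback (most recent call last):
  File "gap.py", line 17, in <module>
    print("rail",sg,"y",np.percentile(e[:,1],[3,50,97]).round(1),"slope",np.degrees(np.polyfit(e[:,0],e[:,1],1)[0]).round(2))
                        ~~~~~~~~~~~~~^^^^^^^^^^^^^^^^^^
IndexError: index -1 is out of bounds for axis 0 with size 0
```

Request:
servo_tool(moves=[{"hand": 0.06,"slide": [0.001,-0.0001,0],"rot": [0,0,0]},{"hand": 0.06,"slide": [0.002,-0.0002,0],"rot": [0,0,0]},{"hand": 0.06,"slide": [0.003,-0.0003,0],"rot": [0,0,0]},{"hand": 0.06,"slide": [0.004,-0.0004,0],"rot": [0,0,0]},{"hand": 0.06,"slide": [0.005,-0.0005,0],"rot": [0,0,0]},{"hand": 0.06,"slide": [0.006,-0.0006,0],"rot": [0,0,0]},{"hand": 0.06,"slide": [0.0068,-0.0007,0],"rot": [0,0,0]},{"hand": 0.06,"slide": [0.0074,-0.0007,0],"rot": [0,0,0]},{"hand": 0.06,"slide": [0.008,-0.0008,0],"rot": [0,0,0]}])

```text
t: 11.6
position: [615.6, -104.9, 41.3]
tcp_rot: [-0.0, 0.05, 0.999, 0.0]
contact_force: [-1.5, -0.2, -0.8]
opening: 59.8
grasp_force: 1.1
```

Request:
servo_tool(moves=[{"hand": 0.06,"slide": [0.0005,0,0],"rot": [0,0,0]},{"hand": 0.06,"slide": [0.001,-0.0001,0],"rot": [0,0,0]}])

```text
t: 11.8
position: [616.6, -105.0, 41.3]
tcp_rot: [-0.0, 0.05, 0.999, 0.0]
contact_force: [-2.4, -0.3, -1.5]
opening: 60.1
grasp_force: 1.1
```

Request:
servo_tool(moves=[{"hand": 0.06,"slide": [0.0005,0,0],"rot": [0,0,0]},{"hand": 0.06,"slide": [0.001,-0.0001,0],"rot": [0,0,0]}])

```text
t: 12.0
position: [617.6, -105.1, 41.3]
tcp_rot: [-0.0, 0.05, 0.999, 0.0]
contact_force: [-1.6, 1.0, -1.6]
opening: 59.9
grasp_force: 1.1
```

Request:
servo_tool(moves=[{"hand": 0.06,"slide": [0.0005,0,0],"rot": [0,0,0]},{"hand": 0.06,"slide": [0.001,-0.0001,0],"rot": [0,0,0]}])

```text
t: 12.2
position: [618.6, -105.2, 41.3]
tcp_rot: [0.0, 0.05, 0.999, -0.0]
contact_force: [-1.8, 0.5, -0.8]
opening: 60.2
grasp_force: 1.1
```

```bash
python3 -c "
from rig import robot;s=robot.observe();print(s['contact_force'],s['position'])"
```

```text
[-1.83689934  0.48514251 -0.84295858] [ 618.57103142 -105.20322597   41.30831731]
```

Request:
servo_tool(moves=[{"hand": 0.06,"slide": [0.0005,0,0],"rot": [0,0,0]},{"hand": 0.06,"slide": [0.001,-0.0001,0],"rot": [0,0,0]}])

```text
t: 12.4
position: [619.6, -105.3, 41.3]
tcp_rot: [-0.0, 0.05, 0.999, 0.0]
contact_force: [-1.8, 0.2, -0.9]
opening: 60.1
grasp_force: 1.1
```

Request:
servo_tool(moves=[{"hand": 0.06,"slide": [0.0005,0,0],"rot": [0,0,0]},{"hand": 0.06,"slide": [0.0005,0,0],"rot": [0,0,0]}])

```text
t: 12.6
position: [620.1, -105.3, 41.3]
tcp_rot: [0.0, 0.05, 0.999, -0.0]
contact_force: [-2.1, 0.2, -0.7]
opening: 60.0
grasp_force: 0.9
```

Request:
servo_tool(moves=[{"hand": 0.06,"slide": [0.0005,-0.0001,0],"rot": [0,0,0]},{"hand": 0.06,"slide": [0.0005,-0.0001,0],"rot": [0,0,0]}])

```text
t: 12.8
position: [620.6, -105.4, 41.3]
tcp_rot: [-0.0, 0.05, 0.999, -0.0]
contact_force: [-1.6, -0.1, -0.7]
opening: 60.1
grasp_force: 1.1
```

Request:
servo_tool(moves=[{"hand": 0.06,"slide": [0.0005,0,0],"rot": [0,0,0]},{"hand": 0.06,"slide": [0.0008,-0.0001,0],"rot": [0,0,0]}])

```text
t: 13.0
position: [620.6, -105.4, 41.3]
tcp_rot: [-0.001, 0.05, 0.999, 0.0]
contact_force: [-6.3, 1.4, 2.9]
opening: 59.9
grasp_force: 3.3
```

Request:
servo_tool(moves=[{"hand": 0.06,"slide": [0.0005,0,0],"rot": [0,0,0]},{"hand": 0.06,"slide": [0.0008,-0.0001,0],"rot": [0,0,0]}])

```text
t: 13.2
position: [620.6, -105.4, 41.3]
tcp_rot: [-0.002, 0.05, 0.999, 0.0]
contact_force: [-9.5, 1.3, 4.4]
opening: 59.8
grasp_force: 4.9
```

Request:
servo_tool(moves=[{"hand": 0.06,"slide": [0.0005,0,0],"rot": [0,0,0]},{"hand": 0.06,"slide": [0.0008,-0.0001,0],"rot": [0,0,0]}])

```text
t: 13.4
position: [620.6, -105.3, 41.3]
tcp_rot: [-0.003, 0.05, 0.999, 0.0]
contact_force: [-12.6, 1.6, 8.5]
opening: 60.0
grasp_force: 6.6
```

The position stalled while the force rose to 12.6 N, so the rack is seated against the stop. Now I'll back straight off, rise and clear the view.

Request:
servo_tool(moves=[{"hand": 0.06,"slide": [-0.001,0.0001,0],"rot": [0,0,0]},{"hand": 0.06,"slide": [-0.003,0.0003,0],"rot": [0,0,0]},{"hand": 0.06,"slide": [-0.01,0.001,0],"rot": [0,0,0]},{"hand": 0.06,"slide": [-0.03,0.003,0],"rot": [0,0,0]},{"hand": 0.06,"slide": [-0.06,0.006,0],"rot": [0,0,0]},{"hand": 0.06,"slide": [-0.07,0.007,0.04],"rot": [0,0,0]},{"hand": 0.06,"slide": [-0.08,0.008,0.08],"rot": [0,0,0]},{"hand": 0.06,"slide": [-0.12,0.012,0.11],"rot": [0,0,0]},{"hand": 0.06,"slide": [-0.17,0.017,0.12],"rot": [0,0,0]},{"hand": 0.06,"slide": [-0.21,0.021,0.12],"rot": [0,0,0]}])

```text
t: 14.4
position: [413.1, -85.0, 164.3]
tcp_rot: [0.003, 0.05, 0.999, -0.001]
contact_force: [0.5, -0.6, 0.5]
opening: 59.7
grasp_force: 0.0
```

```bash
python3 look.py pics/c5.png; python3 gap.py 2>&1 | head -3
```

```text
t 14.4 tcp [413.1 -85.  164.3] lane -146.9 0.2 F [ 0.5 -0.6  0.5] open 59.7
rack lane ((116.20975494384766, 0.340301513671875), (112.58252716064453, 91.2180404663086), 0.19272412359714508)
left pos 44.7 deg 0.85 34
right pos -44.1 deg 0.25 35
front pos 171.4 deg -0.15 28
t 14.45 tcp lane [-153.4    1.1] z 160.9 F [-1.   1.7 -3.3]
front 171.9 y -44.1 44.7
yaw deg 0.36
```

View pics/c5.png

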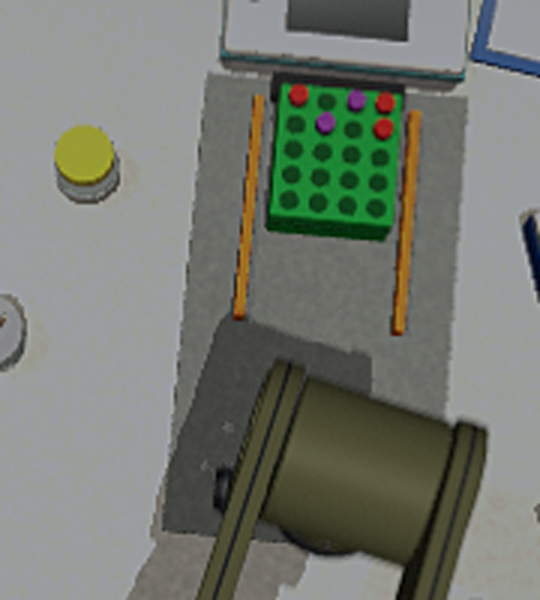

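The rack is home against the stop, front edge at px (283,85)-(403,93), centred and square, with clear gaps to both rails and the robot well away.

Request:
servo_tool(moves=[{"hand": 0.06,"slide": [0,0,0],"rot": [0,0,0]},{"hand": 0.06,"slide": [0,0,0],"rot": [0,0,0]},{"hand": 0.06,"slide": [0,0,0],"rot": [0,0,0]}])

```text
t: 14.8
position: [414.0, -85.0, 161.7]
tcp_rot: [0.0, 0.05, 0.999, -0.0]
contact_force: [1.1, -0.0, 0.1]
opening: 59.9
grasp_force: 0.0
```

```bash
python3 -c "
from rig import job_done; print(job_done())"
```

```text
the job is handed in; nothing more can be done
None
```

The job is handed in at about 15 s of the 61 s allowed: the camera shows the green rack against the stop, square to about 0.4° and centred with roughly 10 mm to each rail, seated with about 13 N and the robot clear of everything.

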